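# Select the photometer filter and start the reading

### The arm

A 7-joint arm with a two-finger parallel gripper is mounted at the origin on the work surface. World frame = base frame: x ahead of the robot, y to its left, z up, the work surface at z = 0. Lengths are in m, angles in rad, forces in N, time in s.
With the tool pointing down it reaches from about 0.4 to 0.85 m from the base axis. Payload 4.5 kg.
Tool frame: the origin (TCP) lies midway between the tips of the shut fingers; the grasp point (between the pads) lies 19 mm behind it; x points along the fingers, y is the direction in which the jaws open and shut, and the axes are right-handed (so a half turn about x gives the same grasp; the last joint's range is limited). The gripper opens to 88 mm and grips with 3 to 60 N. Pads are 18 mm wide; open, the fingers measure 123 mm over their backs; the gripper's body (75 mm by 187 mm) begins 45 mm behind the grasp point.
Start: joints at [1.216, 0.689, -0.195, 1.565, 0.157, 0.902, -0.215], TCP at [0.237, -0.578, 0.239] pointing down, gripper open.
Joint ranges: [-3.01, 3.01], [-0.46, 2.08], [-1.47, 1.51], [0.13, 2.56], [-1, 4.14], [0.04, 2.09], [-2.66, 2.66]. Speed limits (rad/s): [2.57, 2.57, 3.14, 3.14, 3.14, 3.14, 3.14].

### API

Orientations are given as a rotation vector (axis times angle).
In Python, from bench import r gives the robot as it stands.
- The arm moves only by the tool servo_tool, never from a script. Its argument "commands" is a list that holds one entry, the list of rows, each a list of 6 numbers: the shift along the tool's x, y, z in m, then the turn, a rotation vector about the tool's x, y, z in rad. A call has 1 to 10 rows; each row is the pose to reach, as a shift and turn from the pose commanded when the call began, along the tool's axes at that moment; what a row does not reach only later rows make up. A row lasts 1/12 s, in which the tool goes at most 41.7 mm and 7.16 degrees, less where a joint would pass 70% of its speed; a pose out of reach is approached as far as the arm can. A call with a gripper value outside its range is refused whole. "grip" is the finger opening in m, from 0 to 0.0881, set as the call begins (left out, the last holds). The fingers move at their own pace and stop on an object; "grip_force" is the grip in N (left out, the last holds). Time passes only in rows, so rows that repeat a pose let the fingers close. It gives the time, the measured TCP pose, the force and the opening at its end, in the units of the state.
- r.get_state(): the state, without advancing time (a new reading comes with each control period).
- r.grab_frame(name): name is "scene" or "top" or "wrist"; returns a dict with "frame" (400x640x3 uint8, blue, green, red), "camera_matrix" (3x3 intrinsics, pixels), "dist_coeffs" ([k1, k2, p1, p2, k3] as OpenCV has them; the pictures are not rectified), "R" (3x3) and "t" (3): a world point X has camera coordinates R X + t. Camera axes: x right, y down, z forward; pixel columns grow to the right and rows downward; lengths in m; the calibration is good to about 2 mm. A picture is of the moment at which its call begins. There is no depth.
- r.sign_off(): hands the job in, once; it reports no verdict.
Trained networks look in the newest picture that a camera, given by its name, has taken for a name from the list of things; names that differ only in an ending like _2 or _b are one class to them, and where a whole thing is asked for, a point or a joint stands for the part that bears it (a point fixed in the world has none). Each returns a list of dicts, best first, with "p" (0 to 1); they miss things now and then, are a little off and sometimes report something else, mostly with a low value. They report only what shows in the picture. A call takes as long as a camera call.
- r.search_frame(camera, label): "box" ([left, top, width, height] in pixels, round what is visible of it).
The state is a dict: "t": time; "joints": joint angles; "dq": joint speeds; "tau": joint torques, N m; "tcp_pos": TCP position; "eef_rot": TCP orientation; "contact_force": force on the tool from outside, world axes, zero at the start; "ft_torque": the same for the moment, N m; "grip_width": finger opening in m.
Only numpy, scipy, OpenCV 4.12 (cv2) and the standard library are available. Lean on these libraries where they do the work, as an engineer would, in place of code of your own. Each camera call takes 0.05 s, during which the arm holds its last target. There are 200 camera calls.

### The job

Push the orange-sided tab of the photometer's filter wheel around with your fingertips until it has clicked in pointing at the yellow mark; only then press the green button right down and let it come up again. Never pinch the tab between the fingers, and leave the vial, the reagent bottle and the beaker where they stand.

Things in the scene. Friction and masses are not known exactly. Their poses are not given: they have to be found in the camera images.
- photometer: white benchtop photometer fixed to the bench; deck (top) 100 mm above the bench. Origin on the bench under the wheel's axle; z up, x away from the side with the blue stripe; x -130 to +140, y -145 to +145 mm. On the deck, beside wheel, marks and button: a black vial block (50 x 50 x 20 mm, centre x +95, y +105) and a small screen (x +105 to +140, |y| under 43, top 130 above the bench)
- selector (a joint): angle of the filter wheel, rad, growing counter-clockwise from above. Clicks in at -1.2, -0.6, 0, 0.6 and 1.2; stops 0.1 beyond the ends. At 0 (start) the tab points at the white mark; the coloured marks lie at the other four, in any order. Past halfway between two positions a spring makes it jump ahead of the finger into the next one, where it stays. Takes about 5 to 10 N at the tab
- axle (a point): point on the wheel's axle, at the top face of the wheel's disc. The aluminium disc is 120 mm across, 12 mm thick, its top 16 mm above the deck; a 24 mm hub stands 4 mm above it; its x axis points from the axle outwards along the tab, z up. At joint 0 the tab points along the photometer's minus x axis
- tab (a point): middle of the top edge of the tab, 67 mm from the axle. The tab is an upright radial fin on the wheel, from 46 to 88 mm from the axle, its top 50 mm above the deck (34 mm above the disc), 14 mm thick across its orange sides. The x axis points outwards from the axle along the tab, z up
- pointer (a point): point on the deck straight out from the tab, 104 mm from the axle; it lies at the centre of a mark when the tab points at that mark
- pad_left (a point): orange plate, 36 x 4 x 38 mm, on the counter-clockwise side of the tab (its y side); this point is the centre of its outer face, 67 mm from the axle and 27 mm above the deck; pushing on it turns the wheel clockwise (joint falls). In the rules: selector_c3
- pad_right (a point): the same orange plate on the clockwise side of the tab; pushing on it turns the wheel counter-clockwise (joint grows). In the rules: selector_c4
- mark_yellow: yellow round mark on the photometer's deck, 20 mm across, 2 mm thick, ringed in black; origin at the centre of its underside, on the deck. It lies 104 mm from the wheel's axle. The one to select
- mark_red: red round mark on the photometer's deck, 20 mm across, 2 mm thick, ringed in black; origin at the centre of its underside, on the deck. It lies 104 mm from the wheel's axle. 
- mark_blue: blue round mark on the photometer's deck, 20 mm across, 2 mm thick, ringed in black; origin at the centre of its underside, on the deck. It lies 104 mm from the wheel's axle. 
- mark_purple: purple round mark on the photometer's deck, 20 mm across, 2 mm thick, ringed in black; origin at the centre of its underside, on the deck. It lies 104 mm from the wheel's axle. 
- measure_top (a point): centre of the top of the green round button, 30 mm across, on the deck at photometer x +90, y -100 mm; 22 mm above the deck when up, in a black collar 46 mm across and 12 mm high; it is pressed straight down
- measure (a joint): travel of the green button in m: 0 up, 0.006 fully down (takes 5 N); a spring brings it up again
- vial: small glass vial with red cap, 24 mm across, 48 mm tall, standing loose in the black block on the deck, its top about 153 mm above the bench; origin at the centre of its underside. Leave alone
- reagent: white reagent bottle with blue cap, 60 mm across, 125 mm tall, loose on the bench; origin at the centre of its underside. Leave alone
- beaker: clear open beaker, 64 mm across, 85 mm tall, loose on the bench; origin at the centre of its underside. Leave alone

How it is judged:
On the way, in this order (a step that is already met when the one before it is completed fails the run):
1. the fingers push a side of the tab (contact force between any of selector_c3, selector_c4 and the fingers above 0.5 N), for 0.02 s.
2. the tab rests pointing at the yellow mark (horizontal distance between pointer and mark_yellow below 0.012 m and velocity of joint selector between -0.15 and 0.15 rad/s), for 0.3 s.
3. the green button is pressed down (value of joint measure above 0.0045 m and horizontal distance between pointer and mark_yellow below 0.012 m), for 0.05 s.
At the end, for the whole second after the job is handed in: the tab points at the yellow mark (pointer within 12 mm of the mark's centre) and the wheel is at rest, the green button has been pressed at least 4.5 mm down after that and is up again (within 2 mm), and the vial, bottle and beaker stand within 15 mm of where they were (horizontal distance between pointer and mark_yellow below 0.012 m and velocity of joint selector between -0.1 and 0.1 rad/s and value of joint measure below 0.002 m and distance of each of vial, reagent, beaker from where it was at the start of the episode below 0.015 m); the robot touches nothing.
It fails at once if the tab is pinched (both of its orange sides touched at once) (contact force between each of selector_c3, selector_c4 and the fingers above 1 N).
It fails at once if the green button is pressed while the tab is not at the yellow mark (horizontal distance between pointer and mark_yellow above 0.015 m and value of joint measure above 0.0045 m).
It fails at once if the vial is lifted, tipped or shifted (distance of vial from where it was at the start of the episode above 0.015 m or angle between vial's own z axis and vertical above 0.3 rad).
It fails at once if the reagent is lifted, tipped or shifted (distance of reagent from where it was at the start of the episode above 0.015 m or angle between reagent's own z axis and vertical above 0.3 rad).
It fails at once if the beaker is lifted, tipped or shifted (distance of beaker from where it was at the start of the episode above 0.015 m or angle between beaker's own z axis and vertical above 0.3 rad).
It also fails if it takes over 45 s, if anything falls off the work surface, if the arm or the gripper's body presses on something with over 40 N, if the wrist force passes 120 N, or if a joint passes its speed limit or range.

## Working session

There is one attempt and no reset: what is moved stays moved. The work goes in short steps, Python scripts to look and compute and a tool call to move; the robot and the scene stay as the last step left them, time stands still between calls to the robot, and variables do not carry over. Pictures are saved under pics/ and viewed, about 8 in all and at most 12, crops included, and the job is handed in when it is done.

Besides the shell and the picture viewer there is one more tool, called after "Call:" as name([rows], argument=value, ...), one row to a line, values as JSON. servo_tool: Moves the arm, as the interface text tells. Its arguments: {"type":"object","properties":{"commands":{"type":"array","items":{"type":"array","items":{"type":"array","items":{"type":"number"}}}},"grip":{"type":"number"},"grip_force":{"type":"number"}},"required":["commands"]}

```bash
mkdir -p pics; python3 - <<'E'
from bench import r
import cv2,numpy as np
s=r.get_state(); print(s['t'],s['tcp_pos'],s['eef_rot'],s['grip_width'])
for c in ['top','scene']:
    f=r.grab_frame(c); cv2.imwrite(f'pics/{c}0.png',f['frame'])
    np.savez(f'pics/{c}0.npz',**f)
    for l in ['mark_yellow','mark_red','mark_blue','mark_purple','measure_top','tab','vial','reagent','beaker','photometer','axle']:
        d=r.search_frame(c,l); print(c,l,[(np.round(x['box']).tolist(),round(x['p'],2)) for x in d[:2]])
E
```

```text
0.0 [ 0.23665329 -0.57776499  0.23791743] [ 2.00848374  0.39743818 -2.0094331 ] 0.08777931484534465
top mark_yellow [([340.0, 217.0, 6.0, 6.0], 0.61)]
top mark_red [([274.0, 207.0, 8.0, 8.0], 0.64), ([293.0, 182.0, 43.0, 47.0], 0.52)]
top mark_blue []
top mark_purple [([186.0, 203.0, 26.0, 21.0], 0.46), ([287.0, 224.0, 5.0, 11.0], 0.39)]
top measure_top [([346.0, 171.0, 10.0, 10.0], 0.41)]
top tab [([292.0, 183.0, 45.0, 44.0], 0.95)]
top vial [([326.0, 231.0, 4.0, 6.0], 0.53)]
top reagent [([189.0, 205.0, 24.0, 20.0], 0.66)]
top beaker [([445.0, 234.0, 29.0, 23.0], 0.63)]
top photometer [([256.0, 150.0, 110.0, 107.0], 0.72)]
top axle [([295.0, 181.0, 37.0, 50.0], 0.6), ([287.0, 222.0, 2.0, 10.0], 0.3)]
scene mark_yellow [([306.0, 184.0, 48.0, 41.0], 0.45)]
scene mark_red [([286.0, 215.0, 10.0, 6.0], 0.58)]
scene mark_blue []
scene mark_purple []
scene measure_top [([259.0, 178.0, 145.0, 107.0], 0.64)]
scene tab [([306.0, 182.0, 50.0, 39.0], 0.71)]
scene vial [([377.0, 193.0, 11.0, 19.0], 0.51)]
scene reagent [([382.0, 149.0, 22.0, 45.0], 0.74)]
scene beaker [([147.0, 265.0, 34.0, 46.0], 0.68), ([307.0, 184.0, 47.0, 41.0], 0.27)]
scene photometer [([259.0, 177.0, 146.0, 104.0], 0.59)]
scene axle [([308.0, 180.0, 43.0, 42.0], 0.93)]
```

```bash
python3 - <<'E'
import cv2
a=cv2.imread('pics/top0.png')[135:270,235:375]
cv2.imwrite('pics/c1.png',cv2.resize(a,None,fx=4.4,fy=4.4,interpolation=cv2.INTER_CUBIC))
a=cv2.imread('pics/scene0.png')[130:330,130:430]
cv2.imwrite('pics/c2.png',cv2.resize(a,None,fx=2.6,fy=2.6,interpolation=cv2.INTER_CUBIC))
E
```

```text
(no output)
```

View pics/c1.png

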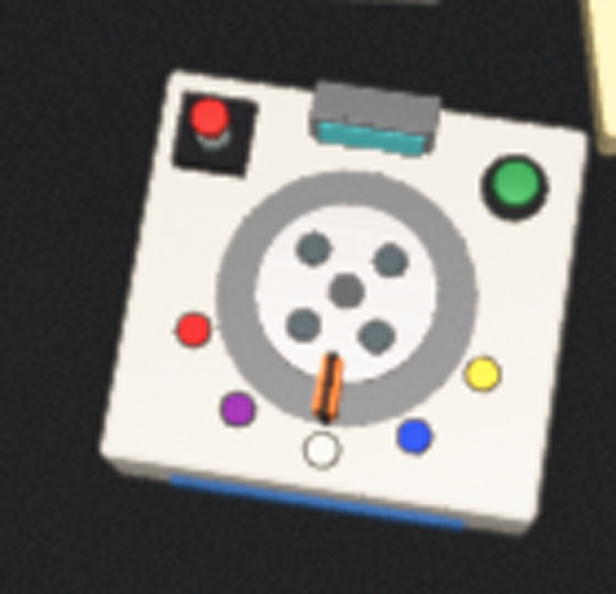

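View pics/c2.png

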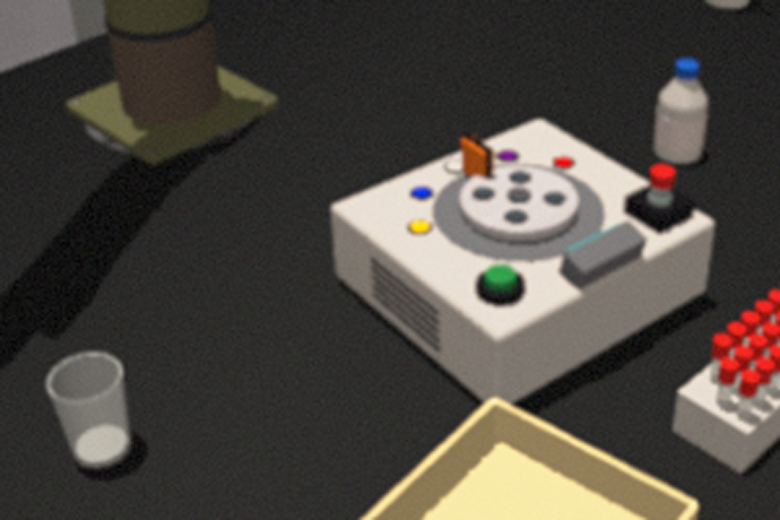

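Both views show the photometer at the same placing. In the top crop, yellow is at (483,374), blue (414,436), white (321,450), purple (238,409), red (193,329) and the button (516,184). Yellow is therefore two clicks counter-clockwise, at +1.2. Next I fit the photometer pose.

```bash
cat > h.py <<'E'
import numpy as np,cv2
from scipy.optimize import least_squares
from scipy.spatial.transform import Rotation as Ro
def mk(th,z=.102): return [.104*np.cos(np.pi+th),.104*np.sin(np.pi+th),z]
P={'y':mk(1.2),'b':mk(.6),'w':mk(0),'p':mk(-.6),'r':mk(-1.2),'g':[.09,-.1,.122],'hub':[0,0,.120]}
def world(p,X):
    c,s=np.cos(p[2]),np.sin(p[2]); X=np.atleast_2d(X)
    return np.c_[p[0]+c*X[:,0]-s*X[:,1],p[1]+s*X[:,0]+c*X[:,1],X[:,2]]
def proj(f,X): return cv2.projectPoints(np.float64(X),cv2.Rodrigues(f['R'])[0],f['t'],f['camera_matrix'],f['dist_coeffs'])[0][:,0]
def fit(obs,p0=(.55,-.0,0.)):
    g=lambda p:np.concatenate([(proj(f,world(p,[P[k] for k in o]))-np.array(list(o.values()))).ravel() for f,o in obs])
    return min((least_squares(g,[p0[0],p0[1],a],loss='soft_l1') for a in np.arange(-3,3.2,1)),key=lambda q:q.cost),g
E
python3 - <<'E'
from h import *
T=dict(np.load('pics/top0.npz'));S=dict(np.load('pics/scene0.npz'))
cv=lambda d,k,o:{n:((x+.5)/k-.5+o[0],(y+.5)/k-.5+o[1]) for n,(x,y) in d.items()}
to=cv(dict(y=(483,374),b=(414,436),w=(321,450),p=(238,409),r=(193,329),g=(516,184),hub=(346,291)),4.4,(235,135))
so=cv(dict(y=(420,227),b=(421,193),r=(564,162),p=(508,156),g=(501,278),hub=(519,195)),2.6,(130,130))
for o in ([(T,to)],[(S,so)],[(T,to),(S,so)]):
    q,g=fit(o); print(q.x.round(4),g(q.x).reshape(-1,2).round(1).tolist())
p=q.x
print('green',world(p,P['g']),'yellow',world(p,P['y']))
for nm,f,(u,v),z in [('reagent',T,(201,215),.1),('beaker',T,(459.5,245),.04)]:
    a=cv2.undistortPoints(np.array([[[u,v]]],float),f['camera_matrix'],f['dist_coeffs'])[0,0]
    d=f['R'].T@np.r_[a,1];C=-f['R'].T@f['t'];print(nm,C+d*(z-C[2])/d[2])
from bench import r; s=r.get_state(); print(Ro.from_rotvec(s['eef_rot']).as_matrix().round(3))
E
```

```text
[0.5942 0.0195 6.1338] [[-0.1, 0.1], [0.0, 0.2], [0.0, 0.0], [-0.1, 0.0], [0.0, 0.0], [0.2, -0.4], [0.0, -0.0]]
[ 0.5938  0.0232 -0.1427] [[0.0, 0.3], [0.3, 0.2], [-0.2, 0.4], [-0.0, 0.2], [-0.1, -1.5], [0.0, 0.1]]
[ 0.5946  0.0207 -0.1452] [[-0.5, -0.2], [-0.3, -0.0], [-0.3, -0.1], [-0.4, -0.0], [-0.4, 0.0], [-0.4, -0.7], [-0.4, -0.2], [-0.5, 0.7], [-0.1, 0.6], [-0.4, 0.9], [-0.3, 0.6], [-0.7, -0.9], [-0.3, 0.6]]
green [[ 0.66921086 -0.09122868  0.122     ]] yellow [[ 0.54331334 -0.06971734  0.102     ]]
reagent [0.55338979 0.34623586 0.1       ]
beaker [ 0.47974028 -0.41774742  0.04      ]
[[ 0.     0.379 -0.925]
 [-0.    -0.925 -0.379]
 [-1.     0.    -0.   ]]
```

Call:
servo_tool([
  [[0,-0.025,-0.026,-0.05,0,0],[0,-0.05,-0.052,-0.1,0,0],[0,-0.075,-0.078,-0.15,0,0],[0,-0.1,-0.104,-0.2,0,0],[0,-0.125,-0.13,-0.25,0,0],[0,-0.15,-0.156,-0.3,0,0],[0,-0.175,-0.182,-0.35,0,0],[0,-0.2,-0.208,-0.4,0,0],[0,-0.225,-0.234,-0.45,0,0],[0,-0.25,-0.26,-0.5,0,0]],
], grip=0)

```text
t: 2.03
tcp_pos: [0.3834, -0.247, 0.239]
eef_rot: [1.69, 0.806, -1.689]
contact_force: [1.2, 0.3, -0.0]
grip_width: 0.0232
```

```bash
cat >> h.py <<'E'
PH=[.5946,.0207,-.147]
def delta(xyz,yaw):
    "tool-frame shift and turn about tool x from present pose to TCP xyz with tool y at world yaw, tool down"
    from bench import r
    s=r.get_state(); R=Ro.from_rotvec(s['eef_rot']); y=yaw
    t=np.array([[0,np.cos(y),np.sin(y)],[0,np.sin(y),-np.cos(y)],[-1,0,0]])
    return s,R.inv().apply(np.array(xyz)-s['tcp_pos']).round(4),(R.inv()*Ro.from_matrix(t)).as_rotvec().round(3)
def tabpt(a,gap,z=.128,rho=.067,ph=PH):
    b=np.pi+ph[2]+a; return [ph[0]+rho*np.cos(b)+gap*np.sin(b),ph[1]+rho*np.sin(b)-gap*np.cos(b),z]
E
python3 -c "
from h import *
s,d,w=delta(tabpt(0,.041,.22),PH[2]);print(s['t'],s['tcp_pos'],s['joints'],s['grip_width'],d,w)"
```

```text
2.0333 [ 0.38335063 -0.24700334  0.23900763] [ 0.68454254  0.48493588 -0.31827004  2.05121953  0.24698332  0.64022
 -0.47830996] 0.023157833771809692 [ 0.019  -0.0826 -0.3423] [-0.533  0.    -0.001]
```

Call:
servo_tool([
  [[0.002,-0.008,-0.034,-0.053,0,0],[0.004,-0.016,-0.068,-0.107,0,0],[0.006,-0.025,-0.103,-0.16,0,0],[0.008,-0.033,-0.137,-0.213,0,0],[0.01,-0.041,-0.171,-0.267,0,0],[0.012,-0.05,-0.205,-0.32,0,0],[0.014,-0.058,-0.24,-0.373,0,0],[0.016,-0.066,-0.274,-0.426,0,0],[0.019,-0.074,-0.308,-0.48,0,0],[0.019,-0.083,-0.342,-0.533,0,0]],
])

```text
t: 2.87
tcp_pos: [0.5344, 0.0708, 0.2194]
eef_rot: [1.316, 1.136, -1.317]
contact_force: [0.9, -0.5, -0.1]
grip_width: 0.0
```

```bash
python3 - <<'E'
from h import *
from bench import r
for n in ['wrist','top']:
    f=r.grab_frame(n); np.savez(f'pics/{n}1.npz',**f); im=f['frame'].copy()
    for k in P:
        u=proj(f,world(PH,P[k]))[0]; 
        if abs(u).max()<900: cv2.circle(im,tuple(int(round(v)) for v in u),2,(255,0,255),-1)
    cv2.imwrite(f'pics/{n}1.png',im)
    print(n,{k:[(np.round(d['box']).tolist(),round(d['p'],2)) for d in r.search_frame(n,k)[:1]] for k in ['mark_yellow','measure_top','tab']})
s,d,w=delta(tabpt(0,.041),PH[2]);print(s['t'],s['tcp_pos'],s['joints'],s['grip_width'],d,w)
E
```

```text
wrist {'mark_yellow': [([336.0, 322.0, 6.0, 16.0], 0.57)], 'measure_top': [([465.0, 324.0, 37.0, 29.0], 0.93)], 'tab': [([331.0, 178.0, 131.0, 85.0], 0.98)]}
top {'mark_yellow': [([312.0, 183.0, 25.0, 20.0], 0.75)], 'measure_top': [([348.0, 172.0, 9.0, 11.0], 0.54)], 'tab': [([316.0, 182.0, 21.0, 21.0], 0.52)]}
3.2667 [0.53349419 0.06745327 0.21970825] [ 0.03953637  0.62196645 -0.41104365  1.84321554  0.35066185  0.7491101
 -0.71452702] 0.00010583606379915806 [ 0.0917  0.0003 -0.0038] [-0.005  0.001  0.   ]
```

View pics/wrist1.png

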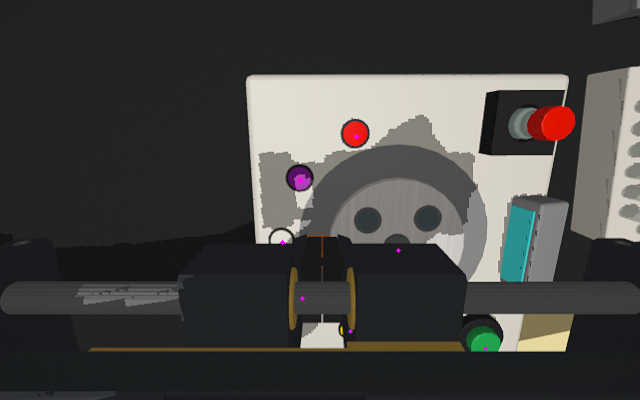

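The wrist view agrees with the fit: the projected dots fall on red (356,136), white (282,242) and green (486,348) within about 3 px. I'll descend next to the tab.

Call:
servo_tool([
  [[0.02,0,0,0,0,0],[0.04,0,0,0,0,0],[0.06,0,0,0,0,0],[0.08,0,0,0,0,0],[0.092,0,-0.003,0,0,0],[0.092,0,-0.003,0,0,0],[0.092,0,-0.003,0,0,0]],
])

```text
t: 3.85
tcp_pos: [0.534, 0.0714, 0.1276]
eef_rot: [1.318, 1.135, -1.32]
contact_force: [-0.3, 0.2, 0.5]
grip_width: 0.0007
```

```bash
python3 - <<'E'
from h import *
for a in np.arange(0,1.26,.125):
    s,d,w=delta(tabpt(a,.016),PH[2]+a); print(round(a,3),d,w)
print(s['t'],s['tcp_pos'],s['contact_force'])
E
```

```text
0.0 [-0.0003  0.0004  0.0253] [-0.003  0.001  0.001]
0.125 [-0.0003 -0.001   0.0338] [-0.128  0.001  0.001]
0.25 [-0.0003 -0.0014  0.0424] [-0.253  0.001  0.001]
0.375 [-0.0003 -0.0007  0.051 ] [-0.378  0.001  0.001]
0.5 [-0.0003  0.0011  0.0594] [-0.503  0.001  0.001]
0.625 [-0.0003  0.0039  0.0675] [-0.628  0.001  0.001]
0.75 [-0.0003  0.0076  0.0752] [-0.753  0.     0.001]
0.875 [-0.0003  0.0124  0.0824] [-0.878  0.     0.001]
1.0 [-0.0003  0.018   0.089 ] [-1.003e+00  0.000e+00  1.000e-03]
1.125 [-0.0003  0.0243  0.0948] [-1.128e+00  0.000e+00  1.000e-03]
1.25 [-0.0003  0.0313  0.0997] [-1.253e+00  0.000e+00  1.000e-03]
3.85 [0.53403159 0.07141622 0.12763229] [-0.33459724  0.18211021  0.52769651]
```

Call:
servo_tool([
  [[0,0,0.013,0,0,0],[0,0,0.022,0,0,0],[0,0,0.028,-0.05,0,0],[0,-0.001,0.032,-0.1,0,0],[0,-0.001,0.037,-0.17,0,0],[0,-0.001,0.042,-0.25,0,0],[0,-0.001,0.046,-0.31,0,0],[0,-0.001,0.051,-0.38,0,0],[0,-0.001,0.051,-0.38,0,0]],
])

```text
t: 4.6
tcp_pos: [0.5256, 0.019, 0.1284]
eef_rot: [1.037, 1.308, -1.039]
contact_force: [-0.4, -0.5, 0.6]
grip_width: 0.0005
```

```bash
cat > look.py <<'E'
import sys
from h import *
from bench import r
n=sys.argv[1]
f=r.grab_frame('top'); im=f['frame'].copy()
cv2.imwrite(f'pics/t{n}.png',cv2.resize(im[135:270,235:375],None,fx=4,fy=4,interpolation=cv2.INTER_CUBIC))
f=r.grab_frame('scene'); cv2.imwrite(f'pics/s{n}.png',cv2.resize(f['frame'][150:290,240:420],None,fx=4,fy=4,interpolation=cv2.INTER_CUBIC))
for a in (np.arange(.375,1.3,.125) if len(sys.argv)<3 else []):
    s,d,w=delta(tabpt(a,.016),PH[2]+a); print(round(a,3),d,w)
s=r.get_state();print(s['t'],s['tcp_pos'],s['contact_force'])
a,b=cv2.imread(f'pics/t{n}.png'),cv2.imread(f'pics/s{n}.png')
a=cv2.resize(a,(400,386));b=cv2.resize(b,(400,311));o=np.zeros((386,800,3),np.uint8);o[:,:400]=a;o[:311,400:]=b;cv2.imwrite(f'pics/ts{n}.png',o)
E
python3 look.py 2
```

```text
0.375 [ 0.0003 -0.0001 -0.0007] [-0.001  0.001 -0.001]
0.5 [ 0.0003 -0.0015  0.0078] [-0.126  0.001 -0.001]
0.625 [ 0.0003 -0.0019  0.0163] [-0.251  0.001 -0.001]
0.75 [ 0.0003 -0.0013  0.0249] [-0.376  0.001 -0.001]
0.875 [0.0003 0.0005 0.0334] [-0.501  0.001 -0.   ]
1.0 [0.0003 0.0033 0.0415] [-0.626  0.001 -0.   ]
1.125 [0.0003 0.007  0.0492] [-0.751  0.001 -0.   ]
1.25 [0.0003 0.0118 0.0564] [-0.876  0.001 -0.   ]
4.7 [0.52596635 0.0204527  0.12828782] [0.70696303 0.75329255 0.12452124]
```

View pics/ts2.png

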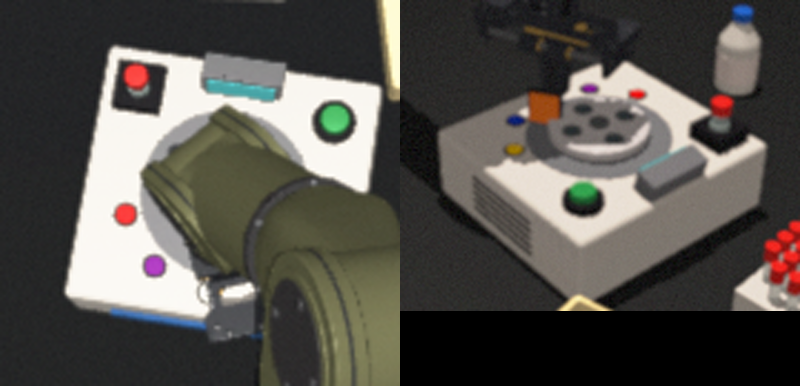

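The scene half shows the tab at (545,107), pointing at blue (517,120), with the fingers behind it and no force. It has jumped to 0.6, so I push on past 0.9.

Call:
servo_tool([
  [[0,-0.001,0.006,-0.1,0,0],[0,-0.002,0.011,-0.17,0,0],[0,-0.002,0.016,-0.25,0,0],[0,-0.002,0.02,-0.31,0,0],[0,-0.001,0.025,-0.38,0,0],[0,-0.001,0.029,-0.44,0,0],[0,0.001,0.033,-0.5,0,0],[0,0.002,0.037,-0.56,0,0],[0,0.002,0.037,-0.56,0,0]],
])

```text
t: 5.45
tcp_pos: [0.5363, -0.0146, 0.1278]
eef_rot: [0.61, 1.483, -0.611]
contact_force: [-0.2, -0.6, 0.4]
grip_width: 0.0003
```

```bash
python3 look.py 3
```

```text
0.375 [-0.0001  0.0172 -0.0323] [ 0.559  0.    -0.001]
0.5 [-0.0001  0.0115 -0.0259] [ 0.434  0.001 -0.   ]
0.625 [-0.0001  0.0066 -0.0189] [ 0.309  0.001 -0.   ]
0.75 [-0.0001  0.0026 -0.0112] [ 0.184  0.001 -0.   ]
0.875 [-0.0001 -0.0004 -0.0032] [ 0.059  0.001 -0.   ]
1.0 [-0.0001 -0.0024  0.0052] [-0.066  0.001 -0.   ]
1.125 [-0.0001 -0.0033  0.0138] [-0.191  0.001 -0.   ]
1.25 [-0.0001 -0.0031  0.0224] [-0.316  0.001 -0.   ]
5.55 [ 0.53647159 -0.01388729  0.1278924 ] [-0.20850939 -0.27806024 -0.10235363]
```

View pics/ts3.png

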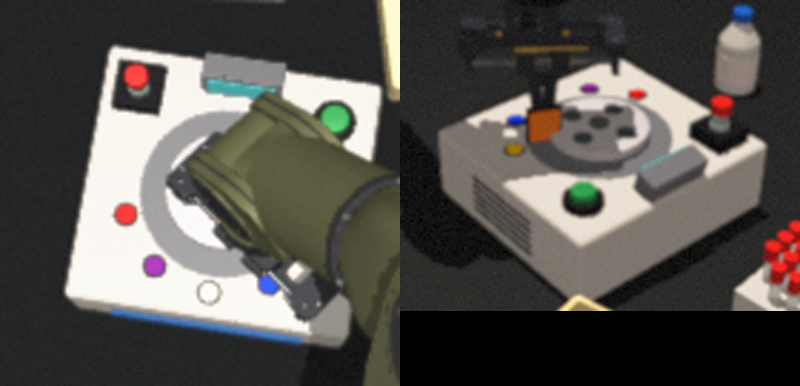

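```bash
python3 - <<'E'
from h import *
from bench import r
f=r.grab_frame('scene'); im=f['frame']
m=cv2.inRange(cv2.cvtColor(im,cv2.COLOR_BGR2HSV),(4,140,60),(16,255,255)); m[:150]=0;m[290:]=0;m[:,:260]=0;m[:,360:]=0
n,l,st,c=cv2.connectedComponentsWithStats(m); print(st[1:].tolist(),c[1:].round(1).tolist())
for a in (.6,.85,.9,.95,1.,1.1,1.2):
    u=proj(f,world(PH,[[rr*np.cos(np.pi+a)-(-s)*np.sin(np.pi+a)*-1*-1,rr*np.sin(np.pi+a)+s*np.cos(np.pi+a),z] for rr in(.049,.085) for z in (.108,.146) for s in (.007,)]))
    print(a,u.mean(0).round(1),u.round(0).tolist())
E
```

```text
[[298, 199, 15, 16, 193]] [[304.5, 206.3]]
0.6 [301.9 199. ] [[308.0, 206.0], [308.0, 194.0], [296.0, 204.0], [295.0, 192.0]]
0.85 [300.7 202. ] [[308.0, 208.0], [308.0, 196.0], [294.0, 208.0], [294.0, 196.0]]
0.9 [300.7 202.7] [[308.0, 209.0], [308.0, 197.0], [294.0, 209.0], [294.0, 197.0]]
0.95 [300.8 203.3] [[308.0, 209.0], [308.0, 197.0], [294.0, 210.0], [294.0, 197.0]]
1.0 [300.9 203.9] [[308.0, 210.0], [308.0, 197.0], [294.0, 210.0], [294.0, 198.0]]
1.1 [301.3 205.2] [[308.0, 211.0], [308.0, 198.0], [295.0, 212.0], [294.0, 200.0]]
1.2 [302.  206.5] [[309.0, 211.0], [309.0, 199.0], [295.0, 214.0], [295.0, 201.0]]
```

Force is near zero, and the orange blob at (304.5,206.3) fits about 1.2. I'll back off, rise and check with a clear view.

Call:
servo_tool([
  [[0,0,-0.015,0,0,0],[0,0,-0.025,0,0,0],[-0.03,0,-0.025,0,0,0],[-0.06,0,-0.025,0,0,0],[-0.09,0,-0.025,0,0,0],[-0.09,-0.03,-0.055,0,0,0],[-0.09,-0.05,-0.085,0,0,0],[-0.09,-0.05,-0.115,0,0,0],[-0.09,-0.05,-0.145,0,0,0],[-0.09,-0.05,-0.145,0,0,0]],
])

```text
t: 6.43
tcp_pos: [0.3938, 0.0562, 0.2184]
eef_rot: [0.604, 1.486, -0.604]
contact_force: [0.3, 0.7, -0.5]
grip_width: 0.0002
```

```bash
python3 look.py 4 x; python3 - <<'E'
from h import *
g=world(PH,P['g'])[0]; g[2]=.16
for y in (-.147,-.9,PH[2]+.93): print(y,*delta(g,y)[1:])
print(g)
E
```

```text
6.5333 [0.39751934 0.05362794 0.21811637] [-0.54756201  0.74321596 -0.04943632]
-0.147 [0.0584 0.087  0.2952] [ 0.941  0.001 -0.001]
-0.9 [0.0584 0.087  0.2952] [ 1.694e+00  1.000e-03 -1.000e-03]
0.783 [0.0584 0.087  0.2952] [ 0.011  0.001 -0.   ]
[ 0.66898223 -0.0914039   0.16      ]
```

View pics/ts4.png

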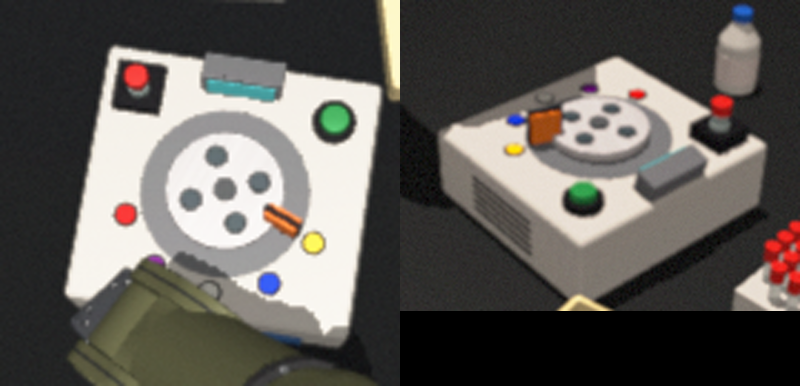

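Tab at (283,220) points at yellow (313,243) as seen from the axle (225,188), so it has clicked in. Next, over to the button.

Call:
servo_tool([
  [[0,0.01,0.033,0,0,0],[0,0.02,0.066,0,0,0],[0,0.029,0.098,0,0,0],[0,0.039,0.131,0,0,0],[0,0.048,0.164,0,0,0],[0,0.058,0.197,0,0,0],[0,0.068,0.23,0,0,0],[0,0.077,0.262,0,0,0],[0,0.087,0.295,0,0,0],[0,0.087,0.295,0,0,0]],
])

```text
t: 7.37
tcp_pos: [0.674, -0.0994, 0.2163]
eef_rot: [0.617, 1.476, -0.618]
contact_force: [0.4, -0.1, 0.1]
grip_width: 0.0006
```

Call:
servo_tool([
  [[0.03,0,0,0,0,0],[0.06,0,0,0,0,0],[0.08,0,0,0,0,0],[0.085,0,0,0,0,0],[0.085,0,0,0,0,0],[0.085,0,0,0,0,0]],
])

```text
t: 7.87
tcp_pos: [0.6695, -0.093, 0.1334]
eef_rot: [0.611, 1.482, -0.61]
contact_force: [-0.7, 0.9, 0.9]
grip_width: 0.0007
```

```bash
python3 - <<'E'
from h import *
from bench import r
r.grab_frame('scene');r.grab_frame('scene')
g=world(PH,P['g'])[0]; s,d,w=delta(g,PH[2]+.93); print(s['t'],s['tcp_pos'],s['contact_force'],d,w)
f=r.grab_frame('scene'); cv2.imwrite('pics/s5.png',cv2.resize(f['frame'][150:290,240:420],None,fx=4,fy=4,interpolation=cv2.INTER_CUBIC))
E
```

```text
7.9667 [ 0.67013203 -0.09265208  0.13452893] [0.20954467 0.11833789 0.46372216] [ 0.0125  0.     -0.0017] [ 0.007  0.002 -0.002]
```

View pics/s5.png

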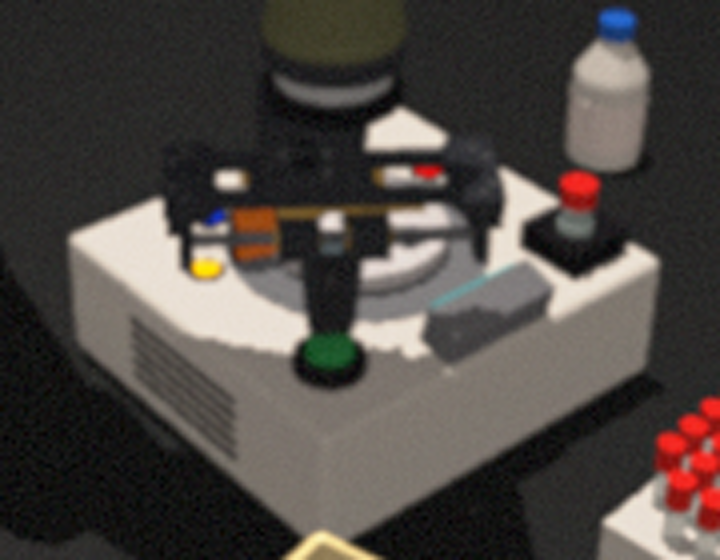

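The fingertips at (330,325) are centred above the button (330,352). Pressing down.

Call:
servo_tool([
  [[0.006,0,-0.001,0,0,0],[0.01,0,-0.002,0,0,0],[0.013,0,-0.002,0,0,0],[0.015,0,-0.002,0,0,0],[0.017,0,-0.002,0,0,0],[0.018,0,-0.002,0,0,0],[0.018,0,-0.002,0,0,0],[0.018,0,-0.002,0,0,0]],
])

```text
t: 8.68
tcp_pos: [0.6676, -0.0911, 0.1164]
eef_rot: [0.609, 1.483, -0.61]
contact_force: [-3.6, 0.1, 12.2]
grip_width: 0.0005
```

Call:
servo_tool([
  [[0.001,0,0,0,0,0],[0.002,0,0,0,0,0],[0.003,0,0,0,0,0],[0.003,0,0,0,0,0],[0.003,0,0,0,0,0]],
])

```text
t: 9.1
tcp_pos: [0.6677, -0.0912, 0.1162]
eef_rot: [0.609, 1.481, -0.611]
contact_force: [-9.8, -2.0, 27.0]
grip_width: 0.0002
```

Force rose to 27 N with no further travel (tip at 0.1162, the fully-down height is 0.116), so the button is bottomed. Releasing and moving clear.

Call:
servo_tool([
  [[-0.005,0,0,0,0,0],[-0.02,0,0,0,0,0],[-0.05,0,0,0,0,0],[-0.08,0,0,0,0,0],[-0.11,0,0,0,0,0],[-0.11,-0.01,-0.033,0,0,0],[-0.11,-0.02,-0.066,0,0,0],[-0.11,-0.03,-0.1,0,0,0],[-0.11,-0.04,-0.135,0,0,0],[-0.11,-0.05,-0.17,0,0,0]],
])

```text
t: 9.93
tcp_pos: [0.5098, -0.0068, 0.222]
eef_rot: [0.61, 1.483, -0.61]
contact_force: [-0.1, 1.7, 0.6]
grip_width: 0.0002
```

Call:
servo_tool([
  [[0,-0.01,-0.033,0,0,0],[0,-0.02,-0.066,0,0,0],[0,-0.03,-0.09,0,0,0],[0,-0.04,-0.115,0,0,0],[0,-0.04,-0.115,0,0,0],[0,-0.04,-0.115,0,0,0]],
])

```text
t: 10.43
tcp_pos: [0.4009, 0.0454, 0.2222]
eef_rot: [0.607, 1.483, -0.608]
contact_force: [-0.5, -0.4, 1.0]
grip_width: 0.0004
```

```bash
python3 look.py 6 x; python3 - <<'E'
from bench import r
for l in ['reagent','beaker','vial']:
    print(l,[ (c,x['box'],x['p']) for c in ('top','scene') for x in r.search_frame(c,l)[:1]])
E
```

```text
10.5333 [0.4027117  0.04505418 0.22196239] [ 0.29310213 -1.38123544  0.28193285]
reagent [('top', [186.6, 204.9, 25.7, 20.2], 0.71), ('scene', [379.8, 150.3, 23.7, 44.0], 0.86)]
beaker [('top', [444.2, 237.2, 26.3, 20.8], 0.78), ('scene', [149.7, 263.8, 29.4, 48.2], 0.92)]
vial [('scene', [296.3, 191.9, 57.5, 29.7], 0.74)]
```

View pics/ts6.png

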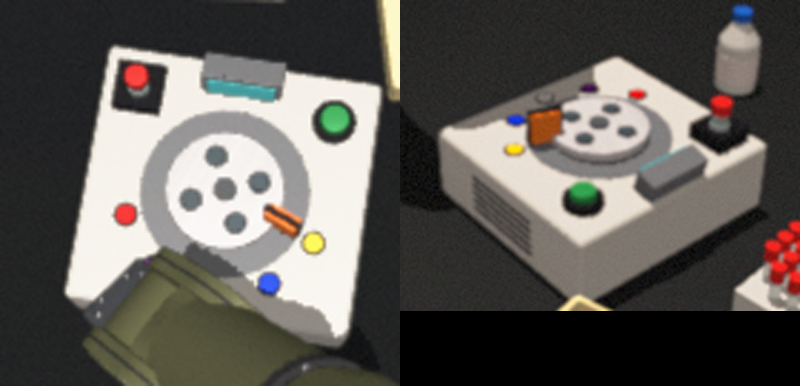

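The tab (283,220) still points at yellow (313,243). The button is up, the vial is in its block, and nothing is being touched. Handing in.

```bash
python3 -c "
from bench import r
print(r.sign_off())"
```

```text
the job is handed in; nothing more can be done
None
```

The job is handed in: the tab is clicked in at the yellow mark, and the green button was pressed after that and released. I pushed the tab with shut fingers on its clockwise side, two clicks counter-clockwise from white past blue. The button was pressed until it stopped: tip at 0.116 m, the fully-down height, with 27 N and no further travel. I handed in at about 10.6 s, and no verdict was reported.

- **Tab:** the last top picture shows it pointing at yellow, unchanged from before the press. I judged this by eye and did not measure the pointer-to-mark distance.
- **Button:** it looks up again in the last pictures; its travel was not measured.
- **Bottle, beaker and vial:** the network boxes put the bottle and beaker where they started, within about 3 px. For the vial the network failed at the end (no hit in the top view, a wrong box in the scene view), but it shows unmoved in the picture.
- **Arm:** the last force reading was about 1.4 N, which I took as sensor noise, since readings in free air ran up to about 1.8 N and the arm was clear of everything.

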